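# Unlock and slide open the guard hatch over the die head

## Task

Two like steel guard boxes with barred sliding covers stand on the bench. Open the one with the grey threading die head under its bars: pull up the black plunger knob on its cover to free it, slide the cover fully open, off the die head, and let the plunger spring down again so that the cover is locked open. Leave the other box, the one with the brass nut in it, shut.

Things in the scene. Friction and masses are not known exactly. Their poses are not given: they have to be found in the camera images.
- die_box: Box to open: grey, 201 x 96 mm, fixed to the bench, rails to 70 mm height along its sides; a grey die head (52 mm wide, 49 tall) under the bars of its cover. Origin: at bench height below the knob as it stands when shut, z up; x runs along the box, roughly away from the robot, from the die's end to the bare steel deck: the way the cover opens.
- die_box_cover (a joint): Sliding cover of that box, aluminium frame with guard bars, 123 x 76 mm, top at 65 mm, plunger near its +x edge. 0 shut, 0.070 m at its end stop in the box's +x; 1.5 N friction plus slight drag. The plunger's pin locks it: shut, in a hole with 2 mm play; open, in a second hole that takes the pin from 0.057 on. In between the pin rides on the deck, 8 mm up.
- die_box_knob (a point): Centre of that box's black round pull knob, 26 mm across, 26 tall, on the steel plunger collar (16 mm across, foot 22) on the cover. Down, it is 101 mm above the bench (knob 88 to 114); shut, above the box's origin; it moves with the cover. Pulls straight up at most 14 mm against a 4 to 8 N spring; from 9 mm up the cover is free. Let go, it springs down. Does not turn.
- nut_box_knob (a point): Same point of the other box, identical but for the brass union nut (57 mm wide, 30 tall) under its bars. The boxes stand some 340 mm apart, left and right of the vice, and may change places. This one stays shut.

How it is judged:
By the outcome, as a careful person would: the job done as asked, in the order asked, and still so for the second after the job is handed in, with the robot touching nothing.
It also fails if it takes over 35 s, if anything falls off the work surface, if the arm or the gripper's body presses on something with over 40 N, if the wrist force passes 120 N, or if a joint passes its speed limit or range.

## Robot

A 6-joint arm with a two-finger parallel gripper is mounted at the origin on a cart in front of the work surface, level with it; the furniture and walls round the work are solid. World frame = base frame: x ahead of the robot, y to its left, z up, the work surface at z = 0. Lengths are in mm, angles in rad, forces in N, time in s.
With the tool pointing down it reaches from about 350 to 975 mm from the base axis. Payload 7.1 kg.
Tool frame: the origin (TCP) lies midway between the tips of the shut fingers; the grasp point (between the pads) lies 19 mm behind it (ctrl.grasp_offset is the distance from the TCP to the grasp point, in mm); z points along the fingers, y is the line along which they close (so a half turn about z gives the same grasp; the last joint's range is limited). The gripper opens to 88 mm and grips with 3 to 60 N. Pads are 20 mm wide; open, the fingers measure 115 mm over their backs; the gripper's body (75 mm by 178 mm) begins 61 mm behind the grasp point.
Start: joints at [1.329, 0.423, 1.63, -0, 1.089, -0.019], TCP at [138.07, 609.542, 222.675] pointing down, gripper open.
Joint ranges: [-3, 3], [-0.9, 2.11], [0.09, 2.58], [-1.31, 4.45], [0.11, 2.69], [-2.54, 2.54]. Speed limits (rad/s): [2.39, 2.39, 3.01, 3.14, 3.14, 3.14].

## Interface

Orientations are given as a rotation vector (axis times angle).
In Python, from workcell import ctrl gives the robot as it stands. The module is installed in compiled form; this text tells all that it offers.
- The arm moves only by the tool servo_tool, never from a script. Its argument "rows" is a list of rows, each a list of 7 numbers: the turn, a rotation vector about the tool's x, y, z as a fraction of full scale, then the shift along the tool's x, y, z as a fraction of full scale, then the finger opening in mm, from 0 to 87.8. A call has 1 to 10 rows; each row is the pose to reach, as a shift and turn from the pose commanded when the call began, along the tool's axes at that moment; what a row does not reach only later rows make up. Full scale, the value 1, is 20 cm for a shift and 1.5 rad for a turn. A row lasts 1/8 s, in which the tool goes at most 62.5 mm and 10.7 degrees, less where a joint would pass 70% of its speed; a pose out of reach is approached as far as the arm can. A call with a number of a shift or a turn outside -1 to 1 is refused whole. A call with a gripper value outside its range is refused whole. The fingers move at their own pace and stop on an object; the grip force is fixed at half the most. Time passes only in rows, so rows that repeat a pose let the fingers close. It gives the time, the measured TCP pose, the force, the opening and the grip force at its end, in the units of the state.
- ctrl.get_obs(): the state, without advancing time (a new reading comes with each control period).
- ctrl.get_image(name): name is "scene" or "top" or "wrist"; returns (picture, depth): 480x640x3 uint8, red, green, blue; 480x640 float32, mm along the optical axis (not along the pixel's ray), 0 where there is no reading.
- ctrl.camera_info(name): a dict with "intrinsics" (3x3 intrinsics, pixels), "R" (3x3) and "t" (3): a world point X has camera coordinates R X + t. Camera axes: x right, y down, z forward; pixel columns grow to the right and rows downward; lengths in mm; the calibration is good to about 2 mm. A picture is of the moment at which its call begins: read the wrist's pose just before it. camera_info takes no time and is no camera call; for the wrist camera it gives the pose at the moment of the call.
- ctrl.close_job(): hands the job in; it is judged then, once.
The state is a dict: "t": time; "qpos": joint angles; "qvel": joint speeds; "joint_torque": joint torques, N m; "ee_pos": TCP position; "orientation": TCP orientation; "ft_force": force on the tool from outside, world axes, zero at the start; "moment": the same for the moment, N m; "width": finger opening in mm; "grasp_force": force on a finger pad.
Only numpy, scipy, OpenCV 4.12 (cv2) and the standard library are available. Lean on these libraries where they do the work, as an engineer would, in place of code of your own. Each camera call takes 0.05 s, during which the arm holds its last target. There are 200 camera calls.

## Working session

There is one attempt and no reset: what is moved stays moved. The work goes in short steps, Python scripts to look and compute and a tool call to move; the robot and the scene stay as the last step left them, time stands still between calls to the robot, and variables do not carry over. Pictures are saved under pics/ and viewed, at most 10 in all, crops included, and the job is handed in when it is done.

Besides the shell and the picture viewer there is one more tool, called by a JSON object that holds its "op" and its "data", one argument or row to a line. servo_tool: Moves the arm, as the interface text tells. Its arguments: {"type":"object","properties":{"rows":{"type":"array","items":{"type":"array","items":{"type":"number"}}}},"required":["rows"]}

```bash
mkdir -p pics; python3 - <<'E'
from workcell import ctrl
import cv2,numpy as np
o=ctrl.get_obs();print(o['t'],o['ee_pos'],o['orientation'],o['width'])
for n in('top','scene'):
    p,d=ctrl.get_image(n);cv2.imwrite(f'pics/{n}.png',p[:,:,::-1]);np.savez(f'{n}.npz',p=p,d=d)
    c=ctrl.camera_info(n);print(n,c)
E
```

```text
0.0 [137.9323018  609.04077138 221.93622331] [-3.49213397e-01 -3.12191906e+00  2.31816648e-03] 87.96724692758148
top {'intrinsics': array([[502.925083  ,   0.        , 322.03941052],
       [  0.        , 502.925083  , 232.90506333],
       [  0.        ,   0.        ,   1.        ]]), 'R': array([[-0.02361597, -0.99964923,  0.01198735],
       [-0.99660352,  0.02259441, -0.0791891 ],
       [ 0.07889047, -0.01381677, -0.99678754]]), 't': array([-127.41849926,  526.73447569,  907.33935191])}
scene {'intrinsics': array([[547.3900556 ,   0.        , 321.01029879],
       [  0.        , 547.3900556 , 238.43969556],
       [  0.        ,   0.        ,   1.        ]]), 'R': array([[-0.70663148, -0.70747306,  0.01240216],
       [-0.56134515,  0.54983452, -0.61852536],
       [ 0.43077089, -0.44403139, -0.78566696]]), 't': array([279.13559825, 407.86904269, 632.39830758])}
```

View pics/top.png

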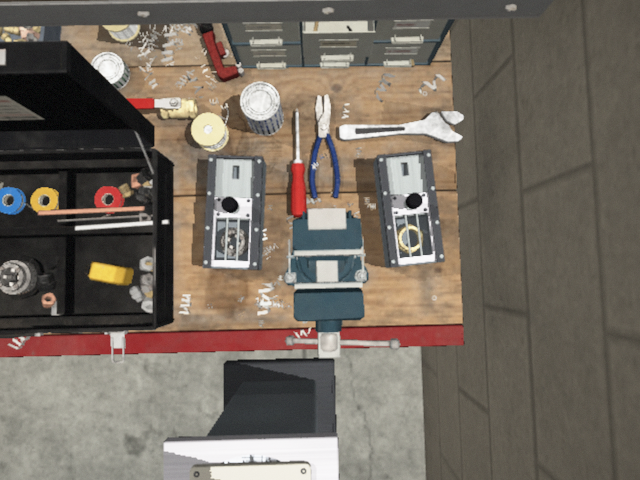

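View pics/scene.png

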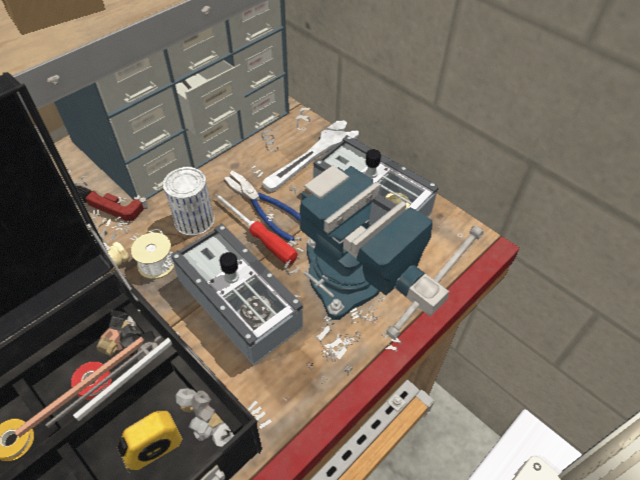

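The top view shows the die head box on the left: knob at about (230,204), rail corners near (210,157), (263,157), (258,270), (204,267). The nut box is on the right, knob at (414,201).

```bash
cat > h.py <<'E'
import numpy as np,cv2
from scipy.spatial.transform import Rotation as Ro
def ray(c,u,v,z):
    R,t=c['R'],c['t'];C=-R.T@t;d=R.T@np.linalg.inv(c['intrinsics'])@[u,v,1]
    return C+d*(z-C[2])/d[2]
def dark(p,x0,x1,y0,y1,th=35):
    m=np.zeros(p.shape[:2],np.uint8);m[y0:y1,x0:x1]=(p[y0:y1,x0:x1].max(2)<th)
    n,l,s,ce=cv2.connectedComponentsWithStats(m);i=1+np.argmax(s[1:,4]);return s[i],ce[i],l==i
E
python3 - <<'E'
from h import *
from workcell import ctrl
for n,b in(('top',(215,245,190,220)),('scene',(215,242,248,276))):
    z=np.load(n+'.npz');c=ctrl.camera_info(n)
    s,ce,m=dark(z['p'],*b);d=z['d'][m];print(n,s,ce,np.median(d))
    print([ray(c,*ce,h).round(1) for h in(101,108,114)])
    u,v=ce;dd=np.median(d);P=c['R'].T@(np.linalg.inv(c['intrinsics'])@[u,v,1]*dd-c['t']);print('depth pt',P)
c=ctrl.camera_info('top');q=[ray(c,*a,70) for a in((210,157),(263,157),(258,270),(204,267))]
print(np.round(q,1));print(np.degrees([np.arctan2(*(q[0]-q[3])[1::-1]),np.arctan2(*(q[1]-q[2])[1::-1])]))
# surroundings height map from top depth
d=np.load('top.npz')['d'];g=np.mgrid[0:480,0:640];u,v=g[1],g[0]
P=((np.stack([u,v,np.ones_like(u)],-1)@np.linalg.inv(c['intrinsics']).T)*d[...,None]-c['t'])@c['R']
for x in range(350,900,40):print(x,[(lambda k:int(P[k][:,2].max()) if k.any() else -1)((abs(P[...,0]-x)<20)&(abs(P[...,1]-y)<20)&(d>0)) for y in range(440,-240,-40)])
o=ctrl.get_obs();print(Ro.from_rotvec(o['orientation']).as_matrix().round(3))
E
```

```text
top [222 197  16  15 153] [229.25490196 204.2745098 ] 838.58167
[array([569.5,  17.4, 101. ]), array([568.5,  16.2, 108. ]), array([567.7,  15.2, 114. ])]
depth pt [567.74230539  15.25174644 113.70167949]
scene [221 258  16  16 127] [229.11811024 267.03149606] 780.282
[array([562.6,  20.9, 101. ]), array([558.2,  23.4, 108. ]), array([554.4,  25.6, 114. ])]
depth pt [559.58748858  22.63559562 105.79471687]
[[658.8  55.9  70. ]
 [656.9 -37.6  70. ]
 [457.7 -26.1  70. ]
 [465.1  67.4  70. ]]
[-3.41398364 -3.31397988]
350 [37, 113, 113, 112, 113, 113, 113, 114, 111, 5, 6, 11, 13, 89, 129, 129, 144]
390 [62, 70, 111, 105, 111, 109, 113, 111, 112, 10, 6, 22, 28, 180, 179, 180, 180]
430 [65, 73, 78, 77, 27, 87, 84, 112, 112, 5, 5, 7, 27, 180, 180, 180, 180]
470 [67, 72, 81, 81, 82, 87, 87, 112, 114, 75, 73, 73, 74, 178, 180, 179, 179]
510 [62, 60, 66, 62, 64, 59, 64, 113, 113, 72, 73, 74, 74, 180, 186, 185, 180]
550 [65, 65, 83, 86, 83, 81, 80, 113, 114, 74, 116, 117, 74, 179, 186, 186, 178]
590 [41, 39, 39, 84, 81, 79, 79, 114, 113, 73, 116, 117, 75, 32, 32, 14, 8]
630 [63, 66, 65, 66, 64, 65, 70, 154, 113, 74, 75, 63, 74, 30, 30, 13, 5]
670 [71, 118, 118, 118, 118, 118, 418, 417, 416, 47, 73, 70, 75, 28, 26, 16, 10]
710 [-1, 139, 204, 269, 331, 350, 418, 416, 414, 48, 49, 101, 100, 100, 17, 16, 19]
750 [-1, -1, -1, -1, -1, -1, 55, 54, 60, 48, 47, 101, 100, 101, 12, 15, 14]
790 [-1, -1, -1, -1, 336, 364, 363, 363, 364, 364, 363, 363, 362, 362, 361, 359, 358]
830 [-1, -1, -1, -1, 35, 37, 18, 19, 23, 23, 27, 176, 174, 176, 197, 196, 195]
870 [-1, 47, 69, 5, 36, 36, 18, 22, 18, 27, 27, 173, 175, 174, 172, 111, 117]
[[-0.975  0.221 -0.   ]
 [ 0.221  0.975 -0.001]
 [ 0.    -0.001 -1.   ]]
```

{"op": "servo_tool", "data": {
  "rows": [
    [0, 0, 0.31, -1, -0.88, 0, 87.8],
    [0, 0, 0.31, -1, -0.88, 0, 87.8],
    [0, 0, 0.31, -1, -0.88, 0, 87.8],
    [0, 0, 0.31, -1, -0.88, 0, 87.8],
    [0, 0, 0.31, -1, -0.88, 0, 87.8],
    [0, 0, 0.31, -1, -0.88, 0, 87.8]
  ]
}}

```text
t: 0.85
ee_pos: [294.7, 393.4, 222.7]
orientation: [-1.062, -2.956, -0.0]
ft_force: [-0.1, 0.0, -0.6]
width: 87.7
grasp_force: 0.0
```

```bash
cat > go.py <<'E'
from h import *
from workcell import ctrl
import sys
def plan(T,yaw=-3.4):
    o=ctrl.get_obs();R=Ro.from_rotvec(o['orientation']).as_matrix();p=o['ee_pos']
    a=np.radians(yaw);y=np.array([np.cos(a),np.sin(a),0]);z=np.array([0,0,-1.]);G=np.c_[np.cross(y,z),y,z]
    print(o['t'],p.round(1),'w',o['width'],'F',o['ft_force'].round(1));print('turn',(Ro.from_matrix(R.T@G).as_rotvec()/1.5).round(3),'shift',(R.T@(np.array(T)-p)/200).round(3))
if __name__=='__main__':plan([float(a) for a in sys.argv[1:4]])
E
python3 go.py 567 16 222
```

```text
0.85 [294.7 393.4 222.7] w 87.7492778838452 F [-0.1  0.  -0.6]
turn [-0.    -0.     0.627] shift [-2.251 -0.589  0.003]
```

{"op": "servo_tool", "data": {
  "rows": [
    [0, 0, 0.3, -1, -0.26, 0, 87.8],
    [0, 0, 0.3, -1, -0.26, 0, 87.8],
    [0, 0, 0.3, -1, -0.26, 0, 87.8],
    [0, 0, 0.3, -1, -0.26, 0, 87.8],
    [0, 0, 0.3, -1, -0.26, 0, 87.8]
  ]
}}

```text
t: 1.48
ee_pos: [416.4, 227.2, 222.6]
orientation: [-1.694, -2.646, -0.001]
ft_force: [0.3, 0.4, -0.6]
width: 87.9
grasp_force: 0.0
```

```bash
python3 go.py 555 18 222
```

```text
1.475 [416.4 227.2 222.6] w 87.88490970238607 F [ 0.3  0.4 -0.6]
turn [ 0.    -0.     0.328] shift [-1.24   0.192  0.003]
```

{"op": "servo_tool", "data": {
  "rows": [
    [0, 0, 0.328, -1, 0.1, 0, 87.8],
    [0, 0, 0.328, -1, 0.1, 0, 87.8],
    [0, 0, 0.328, -1, 0.1, 0, 87.8],
    [0, 0, 0.328, -1, 0.1, 0, 87.8],
    [0, 0, 0.328, -1, 0.1, 0, 87.8],
    [0, 0, 0.328, -1, 0.1, 0, 87.8]
  ]
}}

```text
t: 2.22
ee_pos: [516.9, 55.3, 222.4]
orientation: [-2.282, -2.157, 0.001]
ft_force: [-0.0, -0.1, -0.6]
width: 87.9
grasp_force: 0.0
```

```bash
python3 go.py 566 16 222; python3 - <<'E'
from h import *
from workcell import ctrl
c=ctrl.camera_info('wrist');p,d=ctrl.get_image('wrist')
import pickle;pickle.dump((c,p,d),open('w1.pkl','wb'))
cv2.imwrite('pics/w1.png',p[:,:,::-1]);print(c)
X=c['R']@[566,16,101]+c['t'];print(c['intrinsics']@X/X[2])
E
```

```text
2.225 [516.9  55.3 222.4] w 87.87902352038232 F [-0.  -0.1 -0.6]
turn [-0.001 -0.     0.002] shift [-0.183  0.256  0.002]
{'intrinsics': array([[422.25493033,   0.        , 313.50359933],
       [  0.        , 422.25493033, 236.38020466],
       [  0.        ,   0.        ,   1.        ]]), 'R': array([[ 0.99845163, -0.05558563, -0.00213922],
       [-0.05298007, -0.96196326,  0.26799215],
       [-0.01695437, -0.26746386, -0.96341872]]), 't': array([-512.54386408,   48.76921485,  413.06106921])}
[385.50331921 278.98373804   1.        ]
```

View pics/w1.png

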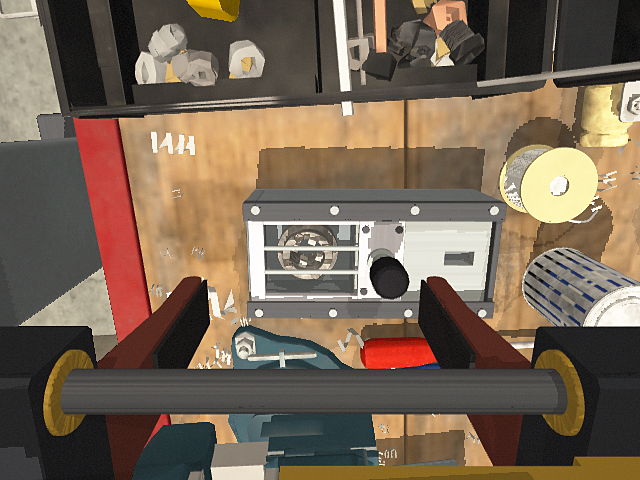

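The wrist view confirms the die head under these bars at (308,250). The knob is at about (389,277), and the rail bolts are at (255,210), (496,211), (256,312) and (485,313).

```bash
python3 - <<'E'
from h import *
import pickle
c,p,d=pickle.load(open('w1.pkl','rb'))
s,ce,m=dark(p,362,416,252,304,45);print(s,ce)
u,v=np.where(m)[::-1];h=d[m];P=((np.c_[u,v,np.ones(len(u))]@np.linalg.inv(c['intrinsics']).T)*h[:,None]-c['t'])@c['R']
k=P[:,2]>110;print(np.percentile(P[:,2],[5,50,95]),k.sum(),P[k].mean(0),P[k].min(0),P[k].max(0))
print(ray(c,*ce,101),ray(c,*ce,108))
q=[ray(c,*a,70) for a in((255,210),(496,211),(256,312),(485,313))];print(np.round(q,1))
for a,b in((0,1),(2,3)):e=q[b]-q[a];print(np.degrees(np.arctan2(e[1],e[0])))
E
```

```text
[370 257  39  42 689] [386.60812772 272.61683599]
[ 94.02429325 110.23133938 113.16012738] 358 [567.05750999  20.4169782  113.47109641] [521.33724364   5.55333745 110.02041432] [580.06426204 128.90302797 383.78455361]
[566.8332585  20.8017761 101.       ] [565.70705801  23.47769582 108.        ]
[[472.7  65.   70. ]
 [655.   54.1  70. ]
 [465.6 -19.3  70. ]
 [651.2 -30.3  70. ]]
-3.403002498276443
-3.400762413792995
```

{"op": "servo_tool", "data": {
  "rows": [
    [0, 0, 0.002, -0.174, 0.261, 0, 70],
    [0, 0, 0.002, -0.174, 0.261, 0, 60],
    [0, 0, 0.002, -0.174, 0.261, 0.2, 60],
    [0, 0, 0.002, -0.174, 0.261, 0.4, 60],
    [0, 0, 0.002, -0.174, 0.261, 0.55, 60],
    [0, 0, 0.002, -0.174, 0.261, 0.65, 60],
    [0, 0, 0.002, -0.174, 0.261, 0.7, 60],
    [0, 0, 0.002, -0.174, 0.261, 0.7, 60]
  ]
}}

```text
t: 3.28
ee_pos: [567.2, 16.4, 82.5]
orientation: [-2.287, -2.152, 0.001]
ft_force: [-0.5, 0.3, 0.1]
width: 60.0
grasp_force: 0.0
```

```bash
python3 go.py 567 17.5 82; python3 - <<'E'
from h import *
from workcell import ctrl
c=ctrl.camera_info('wrist');p,d=ctrl.get_image('wrist');cv2.imwrite('pics/w2.png',p[:,:,::-1])
E
```

```text
3.275 [567.2  16.4  82.5] w 60.02513669787808 F [-0.5  0.3  0.1]
turn [-0.001 -0.    -0.001] shift [ 0.005 -0.001  0.002]
```

View pics/w2.png

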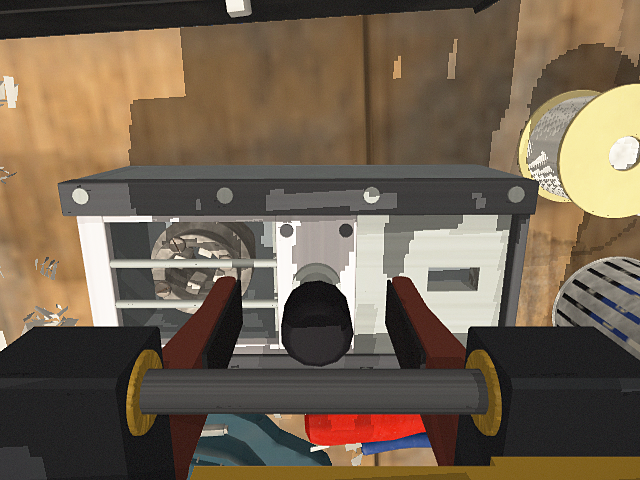

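The knob at (317,325) sits midway between the pads, which end at about (230,330) and (400,330). I'll close on it.

{"op": "servo_tool", "data": {
  "rows": [
    [0, 0, 0, 0, 0, 0, 20],
    [0, 0, 0, 0, 0, 0, 20],
    [0, 0, 0, 0, 0, 0, 15],
    [0, 0, 0, 0, 0, 0, 15],
    [0, 0, 0, 0, 0, 0, 15],
    [0, 0, 0, 0, 0, 0, 15]
  ]
}}

```text
t: 4.08
ee_pos: [568.2, 15.5, 82.9]
orientation: [2.289, 2.151, 0.001]
ft_force: [1.3, -0.1, 2.8]
width: 25.1
grasp_force: 30.0
```

{"op": "servo_tool", "data": {
  "rows": [
    [0, 0, 0, 0, 0, -0.02, 15],
    [0, 0, 0, 0, 0, -0.04, 15],
    [0, 0, 0, 0, 0, -0.06, 15],
    [0, 0, 0, 0, 0, -0.06, 15]
  ]
}}

```text
t: 4.58
ee_pos: [568.1, 15.5, 94.8]
orientation: [2.289, 2.151, 0.001]
ft_force: [4.9, -0.4, -8.1]
width: 25.1
grasp_force: 30.0
```

{"op": "servo_tool", "data": {
  "rows": [
    [0, 0, 0, 0, 0.03, 0, 15],
    [0, 0, 0, 0, 0.08, 0, 15],
    [0, 0, 0, 0, 0.13, 0, 15],
    [0, 0, 0, 0, 0.18, 0, 15],
    [0, 0, 0, 0, 0.23, 0, 15],
    [0, 0, 0, 0, 0.28, 0, 15],
    [0, 0, 0, 0, 0.32, 0, 15],
    [0, 0, 0, 0, 0.335, 0, 15],
    [0, 0, 0, 0, 0.335, 0, 15]
  ]
}}

```text
t: 5.7
ee_pos: [635.5, 11.6, 94.8]
orientation: [2.289, 2.151, 0.002]
ft_force: [1.5, 2.7, -7.6]
width: 25.2
grasp_force: 30.0
```

```bash
python3 go.py 637 11.8 95; python3 - <<'E'
from h import *
from workcell import ctrl
p,d=ctrl.get_image('wrist');cv2.imwrite('pics/w3.png',p[:,:,::-1])
E
```

```text
5.7 [635.5  11.6  94.8] w 25.178506785135795 F [ 1.5  2.7 -7.6]
turn [ 0.001 -0.    -0.002] shift [ 0.002  0.007 -0.001]
```

View pics/w3.png

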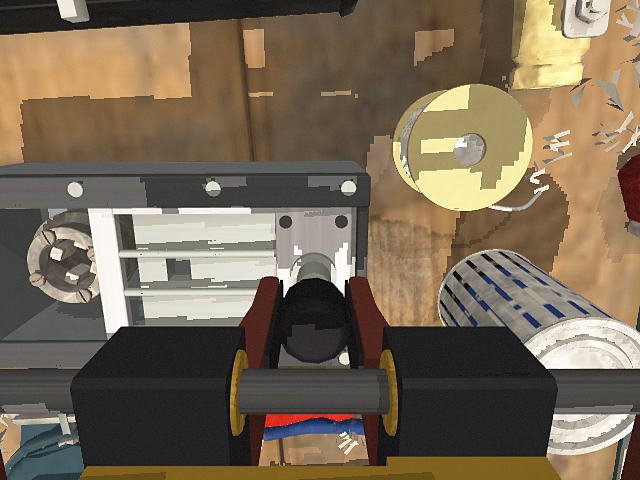

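The cover has moved about 67 mm and the die head at (65,260) is clear of the bars. Next: nudge to the stop, lower the knob, then release.

{"op": "servo_tool", "data": {
  "rows": [
    [0, 0, 0, 0, 0.01, 0, 15],
    [0, 0, 0, 0, 0.013, 0, 15],
    [0, 0, 0, 0, 0.013, 0.02, 15],
    [0, 0, 0, 0, 0.01, 0.04, 15],
    [0, 0, 0, 0, 0.01, 0.06, 15],
    [0, 0, 0, 0, 0.01, 0.06, 15]
  ]
}}

```text
t: 6.5
ee_pos: [637.5, 11.3, 83.0]
orientation: [2.289, 2.151, 0.002]
ft_force: [1.9, 4.0, -4.2]
width: 25.2
grasp_force: 30.0
```

{"op": "servo_tool", "data": {
  "rows": [
    [0, 0, 0, 0, 0, 0, 60],
    [0, 0, 0, 0, 0, 0, 60],
    [0, 0, 0, 0, 0, 0, 60],
    [0, 0, 0, 0, 0, 0, 60]
  ]
}}

```text
t: 7.0
ee_pos: [636.8, 11.1, 82.8]
orientation: [2.289, 2.151, 0.0]
ft_force: [0.2, 0.6, -0.9]
width: 58.9
grasp_force: 0.0
```

{"op": "servo_tool", "data": {
  "rows": [
    [0, 0, 0, 0, 0, -0.15, 60],
    [0, 0, 0, 0, 0, -0.35, 60],
    [0, 0, 0, 0, -0.1, -0.6, 60],
    [0, 0, 0, 0, -0.25, -0.7, 60],
    [0, 0, 0, 0.2, -0.35, -0.7, 60],
    [0, 0, 0, 0.2, -0.35, -0.7, 60]
  ]
}}

```text
t: 7.75
ee_pos: [568.3, 57.1, 223.3]
orientation: [2.287, 2.154, 0.001]
ft_force: [0.6, -0.4, -0.0]
width: 60.2
grasp_force: 0.0
```

```bash
python3 - <<'E'
from h import *
from workcell import ctrl
c=ctrl.camera_info('wrist');p,d=ctrl.get_image('wrist');print(ctrl.get_obs()['t'],ctrl.get_obs()['ft_force'])
cv2.imwrite('pics/w4.png',p[:,:,::-1])
X=c['R']@[637,13.3,107]+c['t'];u,v=(c['intrinsics']@X/X[2])[:2].astype(int);print(u,v)
s,ce,m=dark(p,u-32,u+32,v-32,v+32,45);print(s,ce)
a,b=np.where(m)[::-1];P=((np.c_[a,b,np.ones(len(a))]@np.linalg.inv(c['intrinsics']).T)*d[m][:,None]-c['t'])@c['R']
P=P[(P[:,2]>80)&(P[:,2]<140)];print(np.percentile(P,[2,50,90,98],axis=0).round(1))
E
```

```text
7.8 [ 0.55428786 -0.52495166  0.62164962]
414 285
[394 262  41  40 491] [415.18329939 273.77393075]
[[626.2   6.7  91.9]
 [637.5  23.6 107.8]
 [646.7  25.7 112.9]
 [648.7  26.  113.7]]
```

View pics/w4.png

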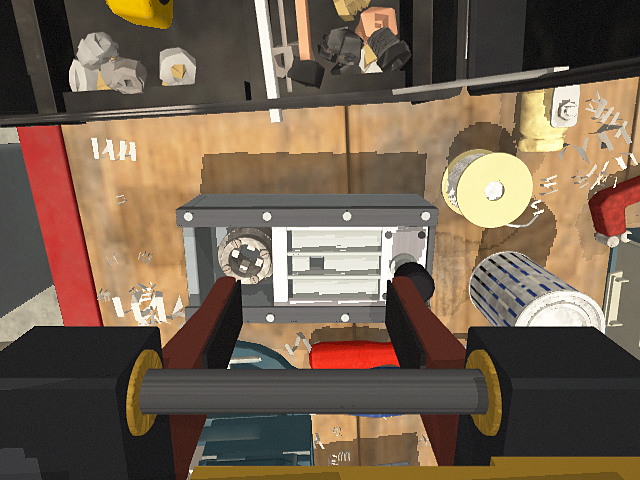

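The knob is at (415,280), with its top at about 114 mm, so the plunger is down. The cover sits near x = 637, about 70 mm open, and the die head at (245,257) is fully uncovered. The gripper is clear of everything.

```bash
python3 -c "
from workcell import ctrl
print(ctrl.close_job())"
```

```text
the job is handed in; nothing more can be done
None
```

The die head's box is open: its cover is about 70 mm along, at or close to its end stop, and the plunger has sprung down to lock it. I left the nut box untouched and handed the job in at 7.8 s; no verdict was returned.

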